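# Open the spring jaw of the gluing jig to its index and hold it

### The job

Get the gluing jig ready for the next boat hull. First clear its bed: take the flat setting block that stands on it and stand it fully down in the storage slot of its own shape, and let go of it. Then pull the spring jaw out by its crossbar until its steel pointer is level with the brass index on the rail, and finish while still holding it there, since it springs shut when released; leave the other things on the bench where they are.

Things in the scene. Friction and masses are not known exactly. Their poses are not given: they have to be found in the camera images.
- flat_center (a point): centre of the flat setting block: a loose plain wooden block 30 (its x) x 60 (its y) x 90 mm high (z up), about 0.11 kg, this point 45 mm above its underside. It stands upright on the jig's bed (bed top 20 mm above the bench), in the way of the crossbar's travel, turned up to about 30 degrees from the jig's axes.
- flat_slot_hole0 (a point): centre of the mouth of the flat block's own slot: a rectangular pocket 35 (its x) x 65 mm (its y), straight sides, 33 mm deep with a closed floor, mouth edges bevelled 3 mm, in a fixed wooden storage block 90 x 100 mm in plan whose top (this point) is 51 mm above the bench. It is one of three alike storage blocks in a row along y, 105 mm apart, on a thin board; their order in the row varies. Seated, the block's centre is 12 mm above this point.
- square_slot_hole0 (a point): centre of the mouth of the square pocket, 45 x 45 mm, empty: not for the flat block (it does not go in). Same storage block otherwise.
- round_center (a point): centre of the round setting block, a loose wooden cylinder 42 mm in diameter and 75 mm high, this point 37.5 mm above its underside; it stands in the round pocket of the third storage block, its top about 93 mm above the bench. To be left alone.
- jig: gluing jig fixed to the bench: a plywood bed 315 x 110 mm, 20 mm thick; origin on the bench 150 mm from the far end of the bed, on its centre line. Its x runs from the pull end to the fixed jaw at the far end (30 mm thick, top 80 mm above the bench); the spring jaw is pulled along its -x. A 30 mm high wooden rail runs along its +y edge.
- jaw (a joint): travel of the spring jaw in m: 0 shut, grows as it is pulled out along the jig's -x, stop at 0.095. A spring always pulls it shut: about 4 N at 0, plus 150 N/m (about 10 to 14 N at the index).
- jaw_bar (a point): middle of the spring jaw's crossbar, a wooden bar along the jig's y, 90 mm long, 16 mm thick (jig x) and 18 mm high, this point at its centre, 75 mm above the bench. Two arms, 10 mm wide and 68 mm apart inside, carry it in front of the jaw block (40 mm thick, 90 mm wide, top about 80 mm above the bench); 47 mm free between bar and jaw block, nothing beneath the bar down to the bed. It can be pinched from above, one finger in front of it and one behind.
- jaw_pointer (a point): tip of the steel pointer that sticks out of the spring jaw's top on the rail side (moves with the jaw; 75 mm from the crossbar's middle along the jig's +x)
- index_line (a point): top middle of the brass index, a thin upright brass plate (3 mm thick along the jig's x) on a small saddle on the rail; fixed, set 35 to 65 mm from the shut pointer along the jig's -x. Axes as the jig's. The pointer is level with it when their positions along the jig's x agree.
- boat: bystander: wooden boat hull 150 x 45 x 35 mm, origin under its middle
- dish: bystander: blue ceramic bowl 110 mm wide, 45 mm high, origin under its middle
- vase: bystander: green glass vase 64 mm wide, 92 mm high, origin under its middle
- car: bystander: wooden toy car 100 x 56 x 53 mm, origin under its middle
- mallet: bystander: small wooden mallet lying on the bench
- spindle: bystander: turned wooden spindle 48 mm wide, 100 mm high, origin under its middle
Not all that is in view belongs to the job. Leave any purple look-alike of the part that bears flat_center alone.

How it is judged (in metres and radians):
On the way, in this order (a step that is already met when the one before it is completed fails the run):
1. the flat block stands fully down in its own slot, let go (horizontal distance between flat_center and flat_slot_hole0 below 0.008 m and z of flat_center in the frame of flat_slot_hole0 below 0.017 m and angle between flat_center's own z axis and vertical below 0.1 rad and contact force between the fingers and flat_block below 0.2 N and linear speed of flat_block below 0.02 m/s), for 0.2 s.
2. the jaw is held with its pointer level with the index (x of jaw_pointer in the frame of index_line between -0.006 and 0.006 m and velocity of joint jaw between -0.01 and 0.01 m/s and contact force between the fingers and jaw above 3 N), for 0.3 s.
At the end, for the whole second after the job is handed in: The flat block stands in its own slot (centre within 8 mm of the slot's, down to within 5 mm of the floor, upright within 0.1 rad), not touched by the fingers; the jaw's pointer is within 6 mm of the index along the jig, still (under 10 mm/s), with the fingers pressing on the jaw with more than 3 N (all of step 2 and horizontal distance between flat_center and flat_slot_hole0 below 0.008 m and z of flat_center in the frame of flat_slot_hole0 below 0.017 m and angle between flat_center's own z axis and vertical below 0.1 rad and contact force between the fingers and flat_block below 0.2 N); the arm keeps its last pose, push and grip.
It fails at once if another thing on the bench, or the round block, is moved from its place by more than 30 mm (distance of any of round_center, boat, dish, vase, car, mallet, spindle from where it was at the start of the episode above 0.03 m).
It also fails if it takes over 58 s, if anything falls off the work surface, if the arm or the gripper's body presses on something with over 40 N, if the wrist force passes 120 N, or if a joint passes its speed limit or range.

### The arm

A 7-joint arm with a two-finger parallel gripper is mounted at the origin on the work surface. World frame = base frame: x ahead of the robot, y to its left, z up, the work surface at z = 0. Lengths are in mm, angles in rad, forces in N, time in s.
With the tool pointing down it reaches from about 400 to 875 mm from the base axis. Payload 4.4 kg.
Tool frame: the origin (TCP) lies midway between the tips of the shut fingers; the grasp point (between the pads) lies 19 mm behind it; x points along the fingers, y is the direction in which the jaws open and shut, and the axes are right-handed (so a half turn about x gives the same grasp; the last joint's range is limited). The gripper opens to 85 mm and grips with 20 to 120 N. Pads are 22 mm wide; open, the fingers measure 114 mm over their backs; the gripper's body (76 mm by 85 mm) begins 54 mm behind the grasp point. The pads swing forward as they close: fully open they stand 13 mm farther back than shut.
Start: joints at [1.182, 0.628, 0.038, 1.517, -0.027, 0.996, -0.02], TCP at [206.223, -616.433, 231.313] pointing down, gripper open.
Joint ranges: [-3.06, 3.06], [-0.37, 2.12], [-1.25, 1.32], [0.18, 2.47], [-1.1, 4.24], [0.23, 1.98], [-2.94, 2.94]. Speed limits (rad/s): [2.57, 2.57, 3.14, 3.14, 3.14, 3.14, 3.14].

### API

Orientations are given as [roll, pitch, yaw] about the fixed x, y, z axes, in that order (R = Rz(yaw) Ry(pitch) Rx(roll)).
In Python, from cell import ctrl gives the robot as it stands.
- The arm moves only by the tool arm_command, never from a script. Its argument "series" is a list of rows, each a list of 7 numbers: the opening, from 0 (shut) to 1 (fully open), then the shift along the world's x, y, z in cm, then the turn, a rotation vector about the world's x, y, z in degrees. In form: [[claw, x, y, z, rx, ry, rz], ...]. A call has 1 to 20 rows; each row shifts and turns the commanded pose from where the row before left it; what a row does not reach is not made up. A row lasts 1/12 s, in which the tool goes at most 41.7 mm and 7.16 degrees, less where a joint would pass 70% of its speed; a pose out of reach is approached as far as the arm can. A call with a gripper value outside its range is refused whole. The fingers move at their own pace and stop on an object; the grip force is fixed at half the most. Time passes only in rows, so rows that do not move let the fingers close. It gives the time, the measured TCP pose, the force and the opening at its end, in the units of the state.
- ctrl.read_state(): the state, without advancing time (a new reading comes with each control period).
- ctrl.get_image(name): name is "side" or "top"; returns the picture (400x640x3 uint8, blue, green, red); there is no depth.
- ctrl.calibration(name): a dict with "fovy" (degrees; the focal length in pixels is half the picture's height over the tangent of half this angle, whatever the lens; pixels are square), "cx", "cy" (the principal point, pixels), "cam_to_world" (4x4, takes a point from camera to world coordinates). Camera axes: x right, y up, looking along -z (the intrinsics and any distortion apply to the point x, -y, -z); pixel columns grow to the right and rows downward; lengths in mm; the calibration is good to about 2 mm. A picture is of the moment at which its call begins. calibration takes no time and is no camera call.
- ctrl.finish_job(): hands the job in, once; it reports no verdict.
Trained networks look in the newest picture that a camera, given by its name, has taken for a name from the list of things; names that differ only in an ending like _2 or _b are one class to them, and where a whole thing is asked for, a point or a joint stands for the part that bears it (a point fixed in the world has none). Each returns a list of dicts, best first, with "conf" (0 to 1); they miss things now and then, are a little off and sometimes report something else, mostly with a low value. They report only what shows in the picture. A call takes as long as a camera call. They do not tell look-alikes from the thing itself.
- ctrl.spot_in(label, camera): "centre" ([x, y, z] in mm, in world coordinates, good to about 4 mm: the middle of the surface that is visible of it).
The state is a dict: "clock": time; "qpos": joint angles; "qd": joint speeds; "tau": joint torques, N m; "eef_pos": TCP position; "tool_rot": TCP orientation; "force": force on the tool from outside, world axes, zero at the start; "torque": the same for the moment, N m; "width": finger opening in mm.
Only numpy, scipy, OpenCV 4.12 (cv2) and the standard library are available. Lean on these libraries where they do the work, as an engineer would, in place of code of your own. Each camera call takes 0.05 s, during which the arm holds its last target.

## Working session

There is one attempt and no reset: what is moved stays moved. The work goes in short steps, Python scripts to look and compute and a tool call to move; the robot and the scene stay as the last step left them, time stands still between calls to the robot, and variables do not carry over. Pictures are saved under pics/ and viewed, and the job is handed in when it is done.

Besides the shell and the picture viewer there is one more tool, called after "Call:" by a JSON object that holds its "op" and its "data", one argument or row to a line. arm_command: Moves the arm, as the interface text tells. Its arguments: {"type":"object","properties":{"series":{"type":"array"}},"required":["series"]}

```bash
ls; mkdir -p pics
python3 - <<'E'
from cell import ctrl
import cv2
s=ctrl.read_state()
print({k:s[k] for k in('clock','eef_pos','tool_rot','force','width')})
for n in('side','top'):
    im=ctrl.get_image(n); cv2.imwrite(f'pics/{n}0.png',im); print(n,ctrl.calibration(n))
E
```

```text
pics
{'clock': 0.0, 'eef_pos': array([ 205.98959093, -615.84403067,  230.39716712]), 'tool_rot': array([-1.53324259,  1.56891011,  1.93108907]), 'force': array([-0.41189828,  0.12905973,  0.16741586]), 'width': 85.18321298074585}
side {'fovy': 48.610142594746684, 'cx': 318.78628249538446, 'cy': 201.26430041934137, 'cam_to_world': array([[-9.94733196e-01,  7.46949255e-02, -7.01892983e-02,
         4.63954397e+02],
       [-1.00319168e-01, -5.69046807e-01,  8.16162849e-01,
         9.44455381e+02],
       [ 2.10222271e-02,  8.18905611e-01,  5.73543082e-01,
         7.64427557e+02],
       [ 0.00000000e+00,  0.00000000e+00,  0.00000000e+00,
         1.00000000e+00]])}
top {'fovy': 56.98044153196227, 'cx': 324.57637349041494, 'cy': 195.4302354679082, 'cam_to_world': array([[ 9.79846636e-03,  9.82587961e-01, -1.85539456e-01,
         3.31719093e+02],
       [-9.99943894e-01,  8.88140637e-03, -5.77318517e-03,
        -2.03739150e+01],
       [-4.02481093e-03,  1.85585615e-01,  9.82619856e-01,
         1.19931341e+03],
       [ 0.00000000e+00,  0.00000000e+00,  0.00000000e+00,
         1.00000000e+00]])}
```

View pics/top0.png

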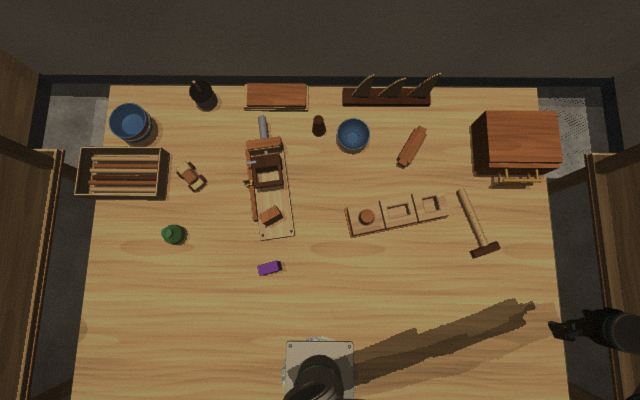

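View pics/side0.png

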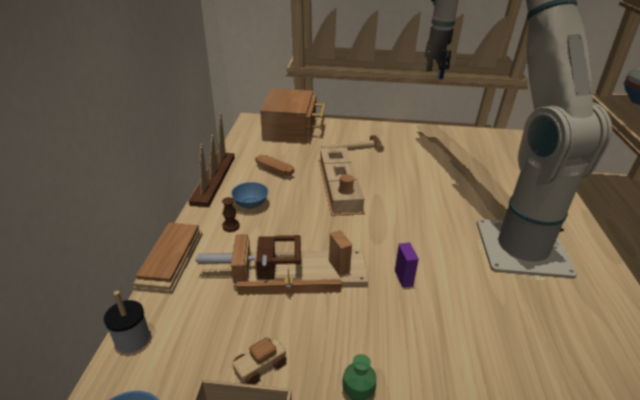

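Run:
```python
from cell import ctrl
import numpy as np
np.set_printoptions(precision=1,suppress=True)
for c in('top','side'):
  for l in('flat_center','flat_slot_hole0','square_slot_hole0','round_center','jaw_bar','jaw_pointer','index_line','jig'):
    try: print(c,l,[(np.array(d['centre']),round(d['conf'],2)) for d in ctrl.spot_in(l,c)][:3])
    except Exception as e: print(c,l,e)
print(ctrl.read_state()['clock'])
```

```text
top flat_center [(array([474.5, 150.3, 109.1]), 0.84), (array([321. , 148.8,  85.2]), 0.59)]
top flat_slot_hole0 [(array([ 501.8, -248.4,   52.8]), 0.69)]
top square_slot_hole0 [(array([ 519.9, -350.8,   48.3]), 0.77), (array([ 480.6, -140.9,   95.5]), 0.3), (array([635. , 170. ,  82.7]), 0.2)]
top round_center [(array([ 478.7, -135.1,   96.6]), 0.54)]
top jaw_bar [(array([634. , 172.1,  81.7]), 0.8), (array([473.7, 153.2, 108.6]), 0.44)]
top jaw_pointer [(array([640.1, 175.3,  82.2]), 0.78)]
top index_line [(array([591.6, 236.6,  40.6]), 0.36), (array([611.8, 422.7,  34. ]), 0.35), (array([ 476.7, -136.3,   94.1]), 0.33)]
top jig [(array([590. , 172. ,  25.9]), 0.9)]
side flat_center [(array([479.7, 176.6,  78.9]), 0.81), (array([324. , 181.2,  59.5]), 0.72)]
side flat_slot_hole0 [(array([ 516.9, -262.1,   52.6]), 0.9), (array([426.8, 479.4,  57.6]), 0.51)]
side square_slot_hole0 [(array([ 533.6, -355.1,   48.3]), 0.82)]
side round_center [(array([ 482.2, -125. ,   81.7]), 0.72), (array([ 718.2, -289.8,   31.2]), 0.52)]
side jaw_bar [(array([642.9, 202.4,  81.9]), 0.7), (array([616.4, 200.6,  27.1]), 0.69)]
side jaw_pointer [(array([637.5, 195.5,  79.1]), 0.57)]
side index_line [(array([785.3,  19.8,  50.7]), 0.6), (array([586. , 241.7,  40.3]), 0.42)]
side jig [(array([616.6, 197.9,  26.1]), 0.81)]
0.9
```

Run:
```python
import cv2
t=cv2.imread('pics/top0.png'); s=cv2.imread('pics/side0.png')
cv2.imwrite('pics/tj.png',cv2.resize(t[105:245,230:310],None,fx=4,fy=4,interpolation=cv2.INTER_CUBIC))
cv2.imwrite('pics/ts.png',cv2.resize(t[180:245,335:455],None,fx=6,fy=6,interpolation=cv2.INTER_CUBIC))
cv2.imwrite('pics/sj.png',cv2.resize(s[220:300,190:380],None,fx=4,fy=4,interpolation=cv2.INTER_CUBIC))
cv2.imwrite('pics/ss.png',cv2.resize(s[135:225,305:385],None,fx=6,fy=6,interpolation=cv2.INTER_CUBIC))
```

```text
(no output)
```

View pics/tj.png

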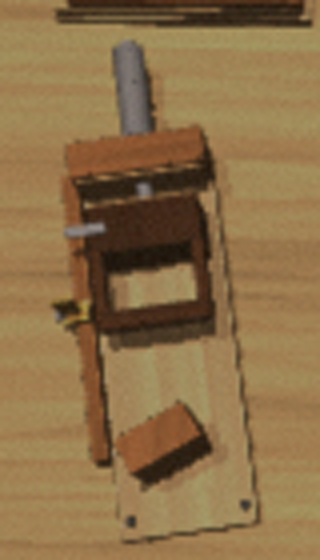

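View pics/ts.png

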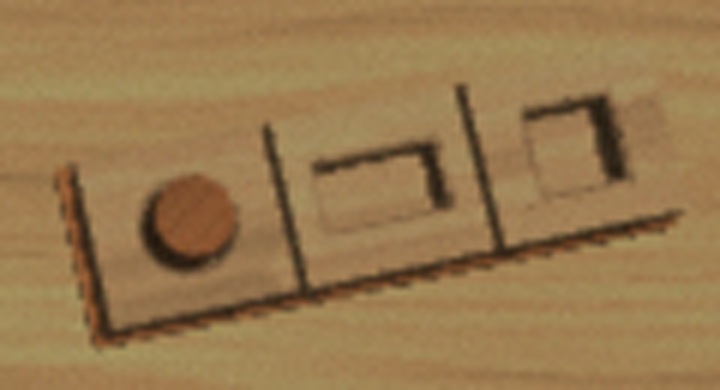

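View pics/sj.png

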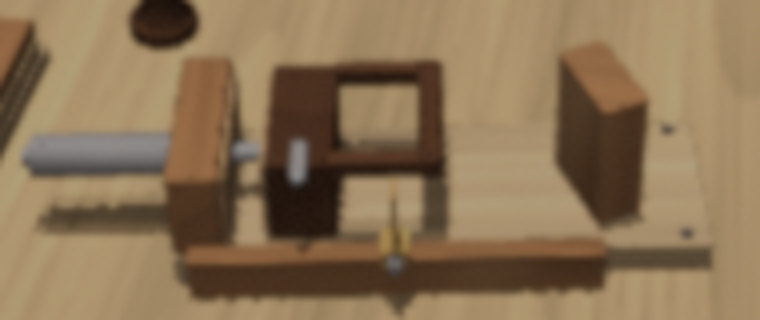

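View pics/ss.png

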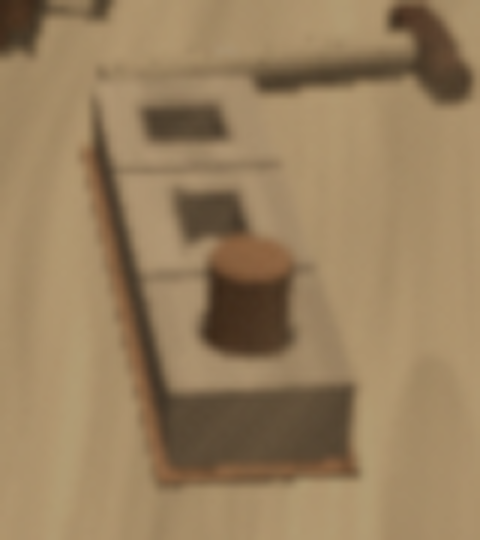

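```bash
cat > h.py <<'E'
from cell import ctrl
import numpy as np
np.set_printoptions(precision=1,suppress=True)
C={n:ctrl.calibration(n) for n in('top','side')}
def bp(cam,u,v,z):
    c=C[cam]; f=200/np.tan(np.radians(c['fovy']/2)); M=c['cam_to_world']
    d=M[:3,:3]@np.array([(u-c['cx'])/f,-(v-c['cy'])/f,-1]); o=M[:3,3]
    return o+d*(z-o[2])/d[2]
def pj(cam,p):
    c=C[cam]; f=200/np.tan(np.radians(c['fovy']/2)); M=c['cam_to_world']
    q=M[:3,:3].T@(np.array(p)-M[:3,3]); return np.array([c['cx']+f*q[0]/-q[2],c['cy']-f*q[1]/-q[2]])
crops={'tj':('top',230,105,4),'ts':('top',335,180,6),'sj':('side',190,220,4),'ss':('side',305,135,6)}
def cp(cr,x,y,z):
    cam,ox,oy,f=crops[cr]; return bp(cam,ox+(x+.5)/f-.5,oy+(y+.5)/f-.5,z)
E
python3 - <<'E'
from h import *
def show(n,cr,pts,z):
    P=np.array([cp(cr,x,y,z) for x,y in pts]); print(n,P[:,:2].tolist().__str__() if 0 else P[:,:2].round(1).tolist(),'mean',P.mean(0))
    for a,b in zip(P,np.roll(P,-1,0)): d=b-a; print('   len %.1f ang %.1f'%(np.hypot(*d[:2]),np.degrees(np.arctan2(d[1],d[0]))))
show('blk top','tj',[(118,445),(180,403),(208,435),(140,470)],110)
show('blk side','sj',[(558,55),(602,42),(647,100),(605,112)],110)
show('slot top','ts',[(313,162),(437,139),(453,207),(325,232)],51)
show('seams top','ts',[(267,125),(462,88),(500,248),(305,290)],51)
show('slot side','ss',[(173,190),(243,190),(255,248),(185,243)],51)
show('seam side','ss',[(118,165),(278,163),(312,268),(145,275)],51)
show('bed near','tj',[(120,542),(260,521)],20)
show('bed side near','sj',[(710,250),(690,125)],20)
show('bar top','tj',[(100,332),(214,315),(210,300),(100,318)],84)
show('bar side','sj',[(418,65),(440,65),(442,160),(418,160)],84)
show('jaw+bar outer side','sj',[(275,68),(440,63),(442,162),(268,170)],82)
show('jaw+bar outer top','tj',[(88,205),(195,198),(214,315),(103,332)],82)
E
```

```text
blk top [[473.7, 180.4], [505.7, 135.3], [481.8, 113.6], [455.1, 163.3]] mean [479.1 148.1 110. ]
   len 55.3 ang -54.6
   len 32.3 ang -137.8
   len 56.4 ang 118.2
   len 25.2 ang 42.8
blk side [[506.9, 140.2], [482.1, 124.8], [453.6, 174.0], [476.6, 187.3]] mean [479.8 156.6 110. ]
   len 29.2 ang -148.2
   len 56.9 ang 120.1
   len 26.6 ang 29.9
   len 56.0 ang -57.2
slot top [[514.6, -209.9], [527.4, -275.3], [491.4, -282.5], [477.6, -215.4]] mean [ 502.7 -245.8   51. ]
   len 66.7 ang -78.9
   len 36.7 ang -168.7
   len 68.6 ang 101.6
   len 37.3 ang 8.4
seams top [[534.1, -186.1], [554.8, -289.4], [470.1, -306.3], [447.2, -204.3]] mean [ 501.5 -246.5   51. ]
   len 105.4 ang -78.6
   len 86.4 ang -168.7
   len 104.6 ang 102.6
   len 88.7 ang 11.8
slot side [[524.7, -269.4], [487.9, -274.4], [478.8, -216.9], [514.6, -216.9]] mean [ 501.5 -244.4   51. ]
   len 37.1 ang -172.2
   len 58.2 ang 99.0
   len 35.9 ang -0.1
   len 53.4 ang -79.2
seam side [[555.9, -291.6], [470.6, -305.6], [449.2, -201.5], [532.5, -183.7]] mean [ 502.  -245.6   51. ]
   len 86.3 ang -170.7
   len 106.2 
[... 342 characters left out ...]
.0, 203.4]] mean [577.8 160.   84. ]
   len 89.0 ang -80.8
   len 12.4 ang 16.3
   len 86.2 ang 100.1
   len 11.1 ang -177.4
bar side [[591.5, 128.3], [578.4, 126.7], [565.9, 209.6], [579.3, 211.2]] mean [578.8 169.   84. ]
   len 13.2 ang -172.8
   len 83.9 ang 98.6
   len 13.5 ang 7.1
   len 83.8 ang -81.6
jaw+bar outer side [[676.5, 139.5], [579.0, 122.4], [566.0, 209.1], [661.6, 227.5]] mean [620.8 174.6  82. ]
   len 99.0 ang -170.0
   len 87.7 ang 98.5
   len 97.4 ang 10.9
   len 89.3 ang -80.4
jaw+bar outer top [[667.5, 217.4], [673.9, 133.2], [579.6, 115.3], [565.4, 201.0]] mean [621.6 166.7  82. ]
   len 84.4 ang -85.6
   len 96.0 ang -169.3
   len 86.8 ang 99.4
   len 103.4 ang 9.1
```

Run:
```python
from h import *
from scipy.spatial.transform import Rotation as R
s=ctrl.read_state(); M=R.from_euler('xyz',s['tool_rot']).as_matrix(); print(M.round(3)); print('tool y yaw',np.degrees(np.arctan2(M[1,1],M[0,1])))
print(bp('top',285,342,15),bp('top',353,341,15))
# purple
import cv2
t=cv2.imread('pics/top0.png'); s=cv2.imread('pics/side0.png')
a=cv2.resize(t[250:285,245:295],None,fx=8,fy=8,interpolation=cv2.INTER_CUBIC)
b=cv2.resize(s[235:295,385:430],None,fx=8,fy=8,interpolation=cv2.INTER_CUBIC)
o=np.zeros((480,780,3),np.uint8); o[:280,:400]=a; o[:480,410:770]=b; cv2.imwrite('pics/purp.png',o)
```

```text
[[ 0.   0.3 -0.9]
 [-0.  -0.9 -0.3]
 [-1.   0.  -0. ]]
tool y yaw -71.50421876098758
[100.3 102.6  15. ] [ 105.4 -104.3   15. ]
```

View pics/purp.png

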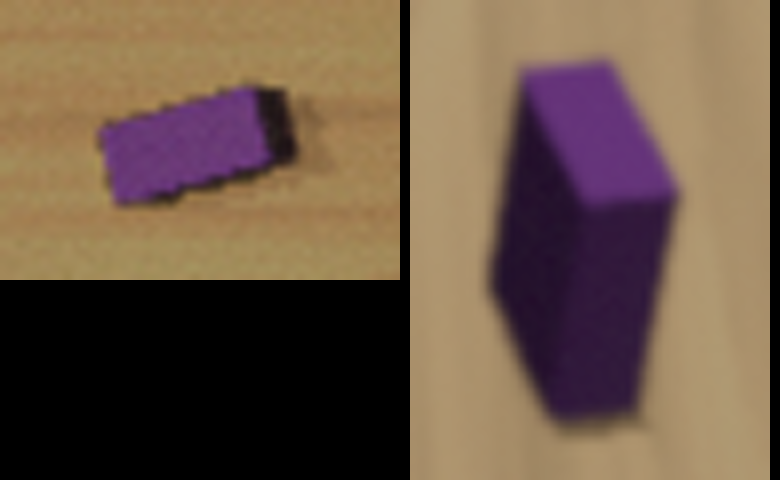

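Run:
```python
from h import *
P=np.array([bp('top',245+x/8-.5,250+y/8-.5,90) for x,y in [(100,128),(250,88),(270,165),(118,203)]]);print(P,P.mean(0))
P=np.array([bp('side',385+(x-410)/8-.5,235+y/8-.5,90) for x,y in [(520,68),(612,62),(678,192),(590,205)]]);print(P,P.mean(0))
```

```text
[[328.3 184.1  90. ]
 [343.5 129.   90. ]
 [315.6 120.7  90. ]
 [301.3 176.2  90. ]] [322.2 152.5  90. ]
[[343.7 130.8  90. ]
 [316.5 124.6  90. ]
 [301.7 179.6  90. ]
 [326.8 188.2  90. ]] [322.2 155.8  90. ]
```

Call:
{"op": "arm_command", "data": {
  "series": [
    [1, 2, 4, 0, 0, 0, 5],
    [1, 2, 4, 0, 0, 0, 5],
    [1, 2, 4, 0, 0, 0, 5],
    [1, 2, 4, 0, 0, 0, 5],
    [1, 2, 4, 0, 0, 0, 5],
    [1, 2, 4, 0, 0, 0, 5],
    [1, 2, 4, 0, 0, 0, 5],
    [1, 2, 4, 0, 0, 0, 5],
    [1, 2, 4, 0, 0, 0, 5],
    [1, 2, 4, 0, 0, 0, 5],
    [1, 2, 4, 0, 0, 0, 5],
    [1, 2, 4, 0, 0, 0, 5],
    [1, 1, 4, 0, 0, 0, 5],
    [1, 1, 4, 0, 0, 0, 5],
    [1, 1, 4, 0, 0, 0, 5],
    [1, 0, 4, 0, 0, 0, 5],
    [1, 0, 4, 0, 0, 0, 5],
    [1, 0, 4, 0, 0, 0, 5],
    [1, 0, 2, 0, 0, 0, 5],
    [1, 0, 0, 0, 0, 0, 5]
  ]
}}

```text
clock: 2.57
eef_pos: [459.9, 97.1, 232.1]
tool_rot: [2.127, 1.566, 1.066]
force: [-0.3, 0.7, -0.7]
width: 85.1
```

Call:
{"op": "arm_command", "data": {
  "series": [
    [1, 1, 3, -1, 0, 0, 2.5],
    [1, 1, 2.5, -2, 0, 0, 0],
    [1, 0, 0, -2, 0, 0, 0],
    [1, 0, 0, 0, 0, 0, 0],
    [1, 0, 0, 0, 0, 0, 0]
  ]
}}

```text
clock: 2.98
eef_pos: [478.9, 145.2, 180.7]
tool_rot: [-1.635, 1.568, -2.664]
force: [0.7, -0.0, 0.4]
width: 85.3
```

Run:
```python
from h import *
import cv2
print(ctrl.read_state()['eef_pos'])
t=ctrl.get_image('top');s=ctrl.get_image('side')
a=cv2.resize(t[130:250,230:320],None,fx=4,fy=4,interpolation=cv2.INTER_CUBIC)
b=cv2.resize(s[130:280,300:400],None,fx=4,fy=4,interpolation=cv2.INTER_CUBIC)
o=np.zeros((600,780,3),np.uint8); o[:480,:360]=a; o[:600,370:770]=b; cv2.imwrite('pics/g1.png',o)
```

```text
[478.9 145.2 180.7]
```

View pics/g1.png

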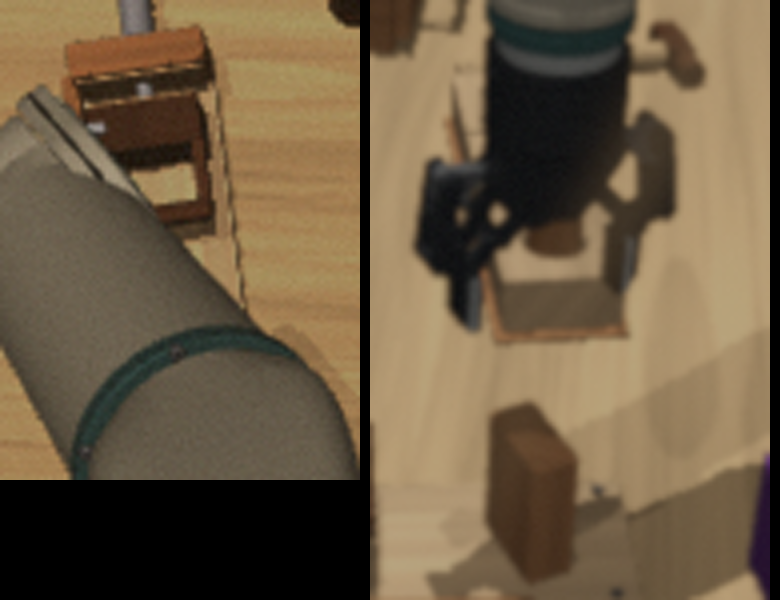

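Run:
```python
from h import *
from scipy.spatial.transform import Rotation as R
s=ctrl.read_state(); M=R.from_euler('xyz',s['tool_rot']).as_matrix(); p=s['eef_pos']; print(M.round(3),p)
import cv2
im=cv2.imread('pics/g1.png')
for sg in(1,-1):
  for w in (42.5,57):
   for lat in (-11,11):
    q=p+M[:,1]*sg*w+M[:,2]*lat+np.array([0,0,13]); u=pj('side',q); x,y=370+(u[0]-300+.5)*4,(u[1]-130+.5)*4
    cv2.circle(im,(int(x),int(y)),2,(0,255,0),-1)
# block model
for cy,col in((148,(0,0,255)),(156,(255,255,0))):
  a=np.radians(31);ex=np.array([np.cos(a),np.sin(a),0]);ey=np.array([-ex[1],ex[0],0]);c=np.array([479.5,cy,0])
  for z in(20,110):
    pts=[]
    for i,j in((1,1),(1,-1),(-1,-1),(-1,1)):
      u=pj('side',c+ex*15*i+ey*30*j+[0,0,z]); pts.append([370+(u[0]-299.5)*4,(u[1]-129.5)*4])
    cv2.polylines(im,[np.int32(pts)],True,col,1)
cv2.imwrite('pics/g2.png',im[:,370:])
```

```text
[[ 0.   0.9  0.5]
 [-0.   0.5 -0.9]
 [-1.   0.   0. ]] [480.1 145.  182.1]
```

View pics/g2.png

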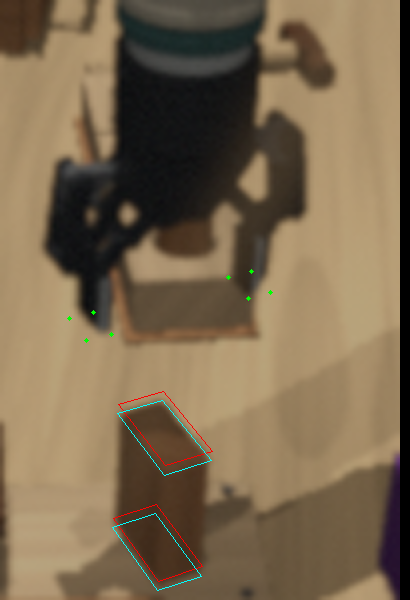

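Call:
{"op": "arm_command", "data": {
  "series": [
    [1, 0, 0.7, -2, 0, 0, 0],
    [1, 0, 0, -3, 0, 0, 0],
    [1, 0, 0, -3, 0, 0, 0],
    [1, 0, 0, -3, 0, 0, 0],
    [1, 0, 0, 0, 0, 0, 0],
    [1, 0, 0, 0, 0, 0, 0]
  ]
}}

```text
clock: 3.58
eef_pos: [479.7, 152.0, 71.6]
tool_rot: [-1.372, 1.569, -2.402]
force: [0.3, 0.6, -0.1]
width: 85.1
```

Run:
```python
from h import *
import cv2
s=ctrl.get_image('side')
b=cv2.resize(s[150:290,270:400],None,fx=4,fy=4,interpolation=cv2.INTER_CUBIC)
cv2.imwrite('pics/g3.png',b);print(ctrl.read_state()['eef_pos'])
```

```text
[480.6 152.7  72.7]
```

View pics/g3.png

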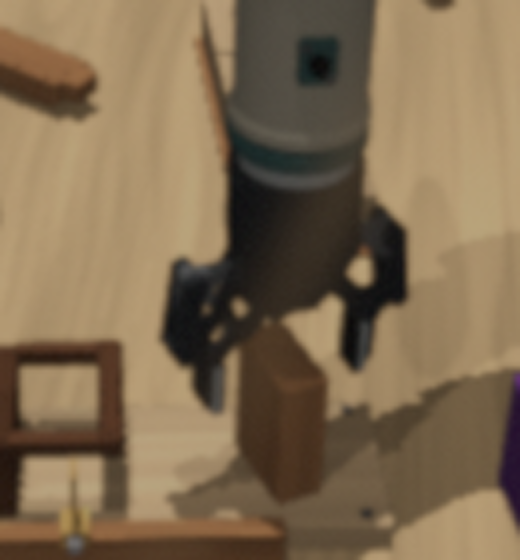

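Call:
{"op": "arm_command", "data": {
  "series": [
    [0, 0, 0, 0, 0, 0, 0],
    [0, 0, 0, 0, 0, 0, 0],
    [0, 0, 0, 0, 0, 0, 0],
    [0, 0, 0, 0, 0, 0, 0],
    [0, 0, 0, 0, 0, 0, 0],
    [0, 0, 0, 0, 0, 0, 0],
    [0, 0, 0, 0, 0, 0, 0],
    [0, 0, 0, 0, 0, 0, 0]
  ]
}}

```text
clock: 4.3
eef_pos: [480.5, 152.9, 72.3]
tool_rot: [1.124, 1.569, 0.094]
force: [-0.1, -0.3, 7.7]
width: 29.8
```

Call:
{"op": "arm_command", "data": {
  "series": [
    [0, 0, 0, 1.5, 0, 0, 0],
    [0, 0, 0, 3, 0, 0, 0],
    [0, 0, 0, 3, 0, 0, 0],
    [0, 0, 0, 2.5, 0, 0, 0],
    [0, 0.2, -3.5, 0, 0, 0, -1.8],
    [0, 0.2, -3.5, 0, 0, 0, -1.8],
    [0, 0.2, -3.5, 0, 0, 0, -1.8],
    [0, 0.2, -3.5, 0, 0, 0, -1.8],
    [0, 0.2, -3.5, 0, 0, 0, -1.8],
    [0, 0.2, -3.5, 0, 0, 0, -1.8],
    [0, 0.2, -3.5, 0, 0, 0, -1.8],
    [0, 0.2, -3.5, 0, 0, 0, -1.8],
    [0, 0.2, -3.5, 0, 0, 0, -1.8],
    [0, 0.2, -3.5, 0, 0, 0, -1.8],
    [0, 0.2, -3.5, 0, 0, 0, -1.5],
    [0, 0, -1.4, 0, 0, 0, 0],
    [0, 0, 0, 0, 0, 0, 0],
    [0, 0, 0, 0, 0, 0, 0]
  ]
}}

```text
clock: 5.8
eef_pos: [501.2, -246.5, 170.9]
tool_rot: [-2.588, 1.57, 2.324]
force: [0.5, 0.7, -2.0]
width: 29.3
```

Run:
```python
from h import *
from scipy.spatial.transform import Rotation as R
import cv2
s=ctrl.get_image('side');t=ctrl.get_image('top')
s_=ctrl.read_state(); M=R.from_euler('xyz',s_['tool_rot']).as_matrix(); print(s_['eef_pos'],s_['clock'],s_['width'],np.degrees(np.arctan2(M[1,1],M[0,1])),M[:,0].round(3))
o=np.zeros((600,790,3),np.uint8)
o[:540,:480]=cv2.resize(s[115:205,300:380],None,fx=6,fy=6,interpolation=cv2.INTER_CUBIC)
o[:,490:]=cv2.resize(t[100:300,340:440],None,fx=3,fy=3,interpolation=cv2.INTER_CUBIC)
cv2.imwrite('pics/p1.png',o)
```

```text
[ 501.8 -244.3  171.2] 5.9 29.452066092269288 11.619486066938427 [-0.  0. -1.]
```

View pics/p1.png

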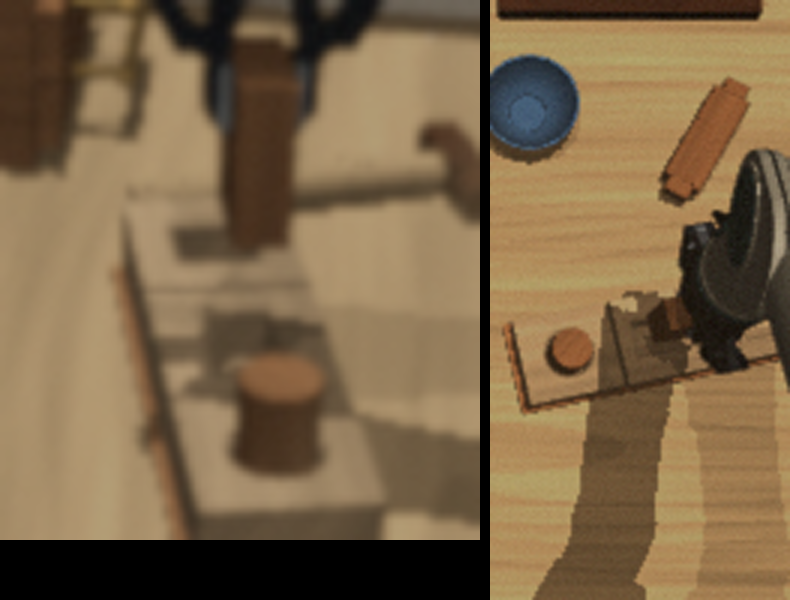

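```bash
cat >> h.py <<'E'
import cv2
def wire(im,cam,ox,oy,f,c,yaw,zs,col,hx=15,hy=30):
    a=np.radians(yaw);ex=np.array([np.cos(a),np.sin(a),0]);ey=np.array([-ex[1],ex[0],0])
    L=[]
    for z in zs:
        P=[]
        for i,j in((1,1),(1,-1),(-1,-1),(-1,1)):
            q=c[0]*ex*0+np.array([c[0],c[1],z])+ex*hx*i+ey*hy*j; u=pj(cam,q); P.append([(u[0]-ox+.5)*f,(u[1]-oy+.5)*f])
        L.append(np.array(P)); cv2.polylines(im,[np.int32(P)],True,col,1)
    for p,q in zip(L[0],L[-1]): cv2.line(im,tuple(map(int,p)),tuple(map(int,q)),col,1)
E
python3 - <<'E'
from h import *
a=np.radians(11.6);ey=np.array([-np.sin(a),np.cos(a)])
s=cv2.imread('pics/p1.png')[:540,:480]; out=[]
for d in(0,8):
  s2=cv2.resize(s,None,fx=.82,fy=.82).copy(); c=np.array([501.8,-244.3])+ey*d
  wire(s2,'side',300,115,6*.82,c,11.6,(119,209),(0,255,0)); wire(s2,'side',300,115,6*.82,(502,-245.7),11.5,(51,51),(255,255,0),20.5,35.5); out.append(s2)
cv2.imwrite('pics/p2.png',np.hstack(out))
E
```

```text
(no output)
```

View pics/p2.png

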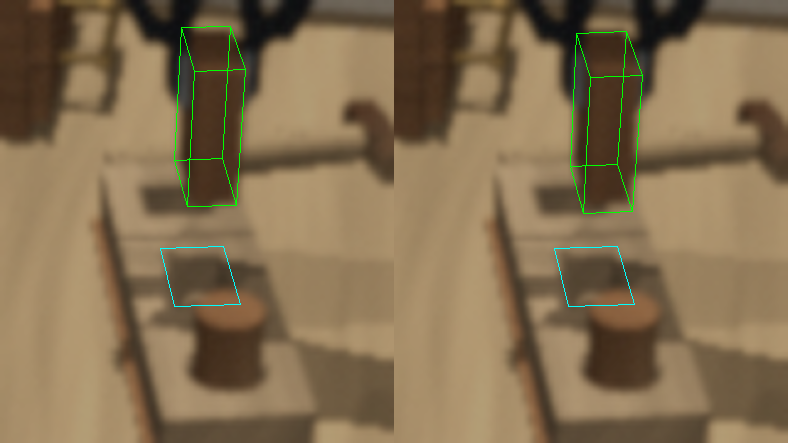

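Call:
{"op": "arm_command", "data": {
  "series": [
    [0, 0, 0, -2, 0, 0, 0],
    [0, 0, 0, -2.5, 0, 0, 0],
    [0, 0, 0, -1.2, 0, 0, 0],
    [0, 0, 0, 0, 0, 0, 0],
    [0, 0, 0, 0, 0, 0, 0]
  ]
}}

```text
clock: 6.32
eef_pos: [501.9, -244.3, 114.2]
tool_rot: [-2.691, 1.569, 2.225]
force: [0.2, 0.4, -0.2]
width: 29.5
```

Run:
```python
from h import *
s=ctrl.get_image('side');t=ctrl.get_image('top'); st=ctrl.read_state(); p=st['eef_pos'];print(p,st['width'],st['force'])
A=cv2.resize(s[135:205,310:370],None,fx=6,fy=6,interpolation=cv2.INTER_CUBIC);B=A.copy()
z=p[2]-72.3+20
wire(B,'side',310,135,6,p[:2],11.6,(z,z+90),(0,255,0)); wire(B,'side',310,135,6,(502,-245.7),11.5,(51,51),(255,255,0),20.5,35.5)
cv2.imwrite('pics/p3.png',np.hstack([A,B]))
A=cv2.resize(t[180:250,340:440],None,fx=6,fy=6,interpolation=cv2.INTER_CUBIC)
wire(A,'top',340,180,6,p[:2],11.6,(z,z+90),(0,255,0)); wire(A,'top',340,180,6,(502,-245.7),11.5,(51,51),(255,255,0),20.5,35.5)
cv2.imwrite('pics/p4.png',A)
```

```text
[ 502.9 -245.4  115.4] 29.561584681367712 [ 0.3  0.2 -1.6]
```

View pics/p3.png

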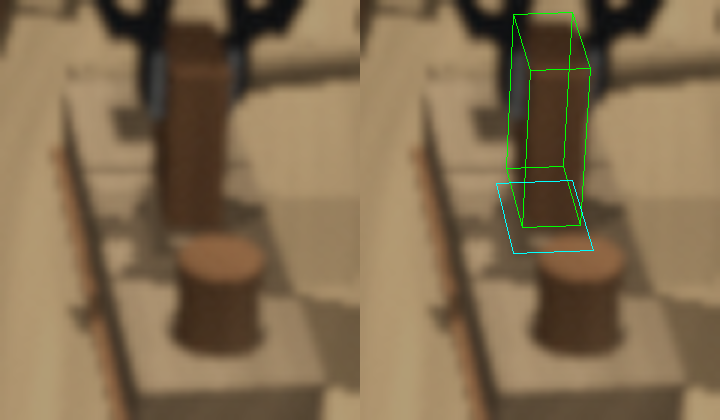

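View pics/p4.png

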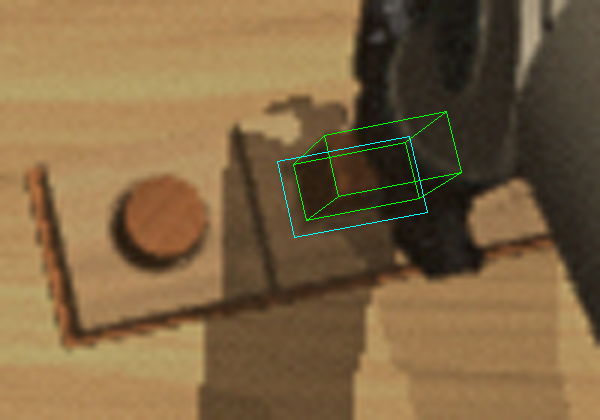

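Call:
{"op": "arm_command", "data": {
  "series": [
    [0, 0, 0, -0.6, 0, 0, 0],
    [0, 0, 0, -0.4, 0, 0, 0],
    [0, 0, 0, -0.4, 0, 0, 0],
    [0, 0, 0, -0.4, 0, 0, 0],
    [0, 0, 0, 0, 0, 0, 0]
  ]
}}

```text
clock: 6.83
eef_pos: [501.2, -246.1, 95.5]
tool_rot: [-2.155, 1.569, 2.758]
force: [0.2, -0.3, -2.0]
width: 29.7
```

Call:
{"op": "arm_command", "data": {
  "series": [
    [0, 0, 0, -0.5, 0, 0, 0],
    [0, 0, 0, -0.5, 0, 0, 0],
    [0, 0, 0, -0.5, 0, 0, 0],
    [0, 0, 0, -0.5, 0, 0, 0],
    [0, 0, 0, 0, 0, 0, 0]
  ]
}}

```text
clock: 7.25
eef_pos: [501.1, -246.0, 75.1]
tool_rot: [-2.168, 1.569, 2.745]
force: [-1.2, -0.3, -1.1]
width: 29.5
```

Call:
{"op": "arm_command", "data": {
  "series": [
    [0, 0, 0, -0.3, 0, 0, 0],
    [0, 0, 0, -0.2, 0, 0, 0],
    [0, 0, 0, 0, 0, 0, 0]
  ]
}}

```text
clock: 7.5
eef_pos: [501.7, -246.1, 71.0]
tool_rot: [-2.27, 1.57, 2.643]
force: [0.2, -0.2, -1.1]
width: 29.5
```

Call:
{"op": "arm_command", "data": {
  "series": [
    [0, 0, 0, -0.1, 0, 0, 0],
    [0, 0, 0, 0, 0, 0, 0],
    [1, 0, 0, 0, 0, 0, 0],
    [1, 0, 0, 0, 0, 0, 0],
    [1, 0, 0, 0, 0, 0, 0],
    [1, 0, 0, 0, 0, 0, 0],
    [1, 0, 0, 0, 0, 0, 0],
    [1, 0, 0, 0, 0, 0, 0],
    [1, 0, 0, 0, 0, 0, 0],
    [1, 0, 0, 2, 0, 0, 0],
    [1, 0, 0, 4, 0, 0, 0],
    [1, 0, 0, 4, 0, 0, 0],
    [1, 0, 0, 4, 0, 0, 0],
    [1, 0, 4, 0, 0, 0, 0],
    [1, 0, 4, 0, 0, 0, 0],
    [1, 0, 4, 0, 0, 0, 0],
    [1, 0, 4, 0, 0, 0, 0]
  ]
}}

```text
clock: 8.92
eef_pos: [501.6, -84.9, 210.8]
tool_rot: [1.201, 1.57, -0.171]
force: [1.6, 0.6, -0.3]
width: 85.0
```

Run:
```python
from h import *
s=ctrl.get_image('side');t=ctrl.get_image('top'); st=ctrl.read_state(); print(st['eef_pos'],st['width'],st['clock'])
A=cv2.resize(s[135:205,310:370],None,fx=6,fy=6,interpolation=cv2.INTER_CUBIC)
wire(A,'side',310,135,6,(502,-245.7),11.6,(51,108),(0,255,0))
B=cv2.resize(t[180:250,370:440],None,fx=6,fy=6,interpolation=cv2.INTER_CUBIC)
cv2.imwrite('pics/q1.png',np.hstack([A,B]))
```

```text
[502.1 -77.8 211.2] 85.44689609275281 9.0167
```

View pics/q1.png

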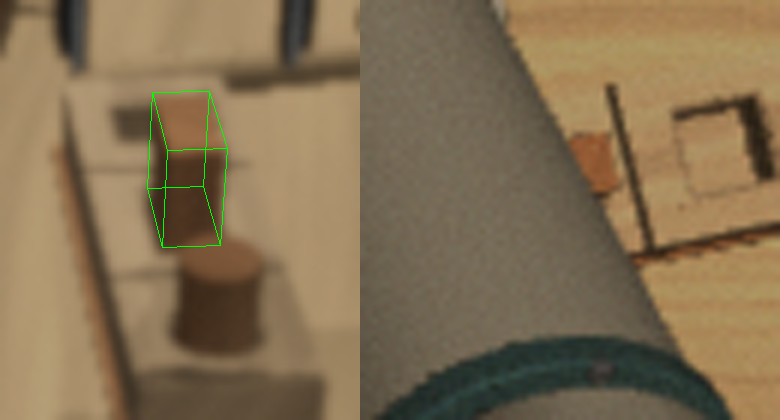

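Run:
```python
import cv2,numpy as np
t=cv2.imread('pics/top0.png'); s=cv2.imread('pics/side0.png')
a=cv2.resize(t[150:195,240:275],None,fx=11,fy=11,interpolation=cv2.INTER_CUBIC)
b=cv2.resize(s[245:300,250:310],None,fx=6.5,fy=6.5,interpolation=cv2.INTER_CUBIC)
o=np.zeros((500,790,3),np.uint8);o[:495,:385]=a;o[:b.shape[0],395:395+b.shape[1]]=b
o=np.clip(o.astype(float)*1.5,0,255).astype(np.uint8)
cv2.imwrite('pics/idx.png',o)
```

```text
(no output)
```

View pics/idx.png

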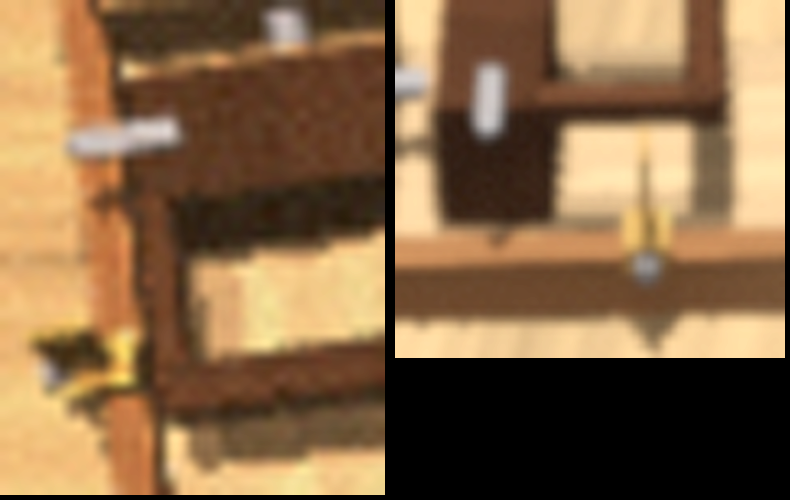

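Run:
```python
from h import *
def T(a,b):
    # triangulate
    A=[];B=[]
    L=[]
    for cam,u,v in(a,b):
        p=bp(cam,u,v,0);q=bp(cam,u,v,100);d=(q-p)/np.linalg.norm(q-p);L.append((p,d));I=np.eye(3)-np.outer(d,d);A.append(I);B.append(I@p)
    X=np.linalg.solve(sum(A),sum(B)); return X,[np.linalg.norm(np.cross(X-p,d)) for p,d in L]
tp=lambda x,y:('top',240+(x+.5)/11-.5,150+(y+.5)/11-.5)
sd=lambda x,y:('side',250+(x-395+.5)/6.5-.5,245+(y+.5)/6.5-.5)
print('tip',*T(tp(74,145),sd(487,134)))
print('screw',*T(tp(50,377),sd(648,268)))
print('saddle top mid',*T(tp(125,360),sd(647,232)))
for z in(85,90,80): print('ptr mid side',z,bp(*sd(489,104),z),'tip',bp(*sd(487,134),z),'top tip',bp(*tp(74,145),z))
for z in(70,75,80,85,90): print('idx top side',z,bp(*sd(644,135),z))
for z in(50,55): print('idx bot side',z,bp(*sd(648,215),z))
print('top strip ends',[bp(*tp(x,y),z) for x,y,z in((40,345,80),(130,360,50),(75,383,50))])
# rail edges in side: top far edge & near edge at z=50
cs=lambda x,y,z:cp('sj',x,y,z)
a,b=cs(190,248,50),cs(605,240,50);print('rail far',a,b,np.degrees(np.arctan2(*(a-b)[[1,0]])))
a,b=cs(190,270,50),cs(605,257,50);print('rail near',a,b,np.degrees(np.arctan2(*(a-b)[[1,0]])))
ct=lambda x,y,z:cp('tj',x,y,z)
a,b=ct(68,178,50),ct(92,465,50);print('rail top L',a,b,np.degrees(np.arctan2(*(a-b)[[1,0]])))
a,b=ct(216,150,20),ct(260,521,20);print('bed R',a,b,np.degrees(np.arctan2(*(a-b)[[1,0]])),np.linalg.norm(a-b))
```

```text
tip [644.9 233.5  80.4] [np.float64(0.5540989924596738), np.float64(0.5540989924600205)]
screw [587.2 247.1  36.5] [np.float64(0.09816888160938955), np.float64(0.09816888160932773)]
saddle top mid [592.2 226.   32.8] [np.float64(1.1099500599001635), np.float64(1.1099500599000378)]
ptr mid side 85 [645.4 223.7  85. ] tip [643.1 238.4  85. ] top tip [644.2 232.5  85. ]
ptr mid side 90 [644.1 229.   90. ] tip [641.8 243.6  90. ] top tip [642.8 231.3  90. ]
ptr mid side 80 [646.7 218.4  80. ] tip [644.4 233.2  80. ] top tip [645.6 233.6  80. ]
idx top side 70 [592.9 216.7  70. ]
idx top side 75 [592.  221.9  75. ]
idx top side 80 [591.1 227.2  80. ]
idx top side 85 [590.1 232.4  85. ]
idx top side 90 [589.2 237.6  90. ]
idx bot side 50 [589.  235.1  50. ]
idx bot side 55 [588.1 240.1  55. ]
top strip ends [array([586.8, 240.4,  80. ]), array([589.4, 220.9,  50. ]), array([582.5, 236.6,  50. ])]
rail far [700.2 261.1  50. ] [471.3 227.   50. ] 8.492250561146964
rail near [696.  277.4  50. ] [470.5 240.1  50. ] 9.396699377007842
rail top L [699.8 241.5  50. ] [465.5 211.2  50. ] 7.379767017641214
bed R [734.9 125.5  20. ] [425.4  80.9  20. ] 8.194566869762745 312.7170600641414
```

Call:
{"op": "arm_command", "data": {
  "series": [
    [0.5, 1, 3.5, 0, 0, 0, -1],
    [0.5, 1, 3.5, 0, 0, 0, -1],
    [0.5, 1, 3.5, 0, 0, 0, -1.3],
    [0.5, 1, 3.5, 0, 0, 0, 0],
    [0.5, 1, 3.5, 0, 0, 0, 0],
    [0.5, 1, 3.5, -1, 0, 0, 0],
    [0.5, 1.8, 3, -2, 0, 0, 0],
    [0.5, 0, 0, -2, 0, 0, 0],
    [0.5, 0, 0, 0, 0, 0, 0],
    [0.5, 0, 0, 0, 0, 0, 0]
  ]
}}

```text
clock: 9.85
eef_pos: [578.9, 152.7, 159.2]
tool_rot: [-1.193, 1.567, -2.62]
force: [0.4, -0.2, 0.6]
width: 42.5
```

Run:
```python
from h import *
from scipy.spatial.transform import Rotation as R
s=ctrl.get_image('side');st=ctrl.read_state(); M=R.from_euler('xyz',st['tool_rot']).as_matrix(); print(st['eef_pos'],st['width'],st['clock'],np.degrees(np.arctan2(M[1,1],M[0,1])))
cv2.imwrite('pics/j1.png',cv2.resize(s[150:300,200:380],None,fx=4,fy=4,interpolation=cv2.INTER_CUBIC))
```

```text
[579.7 152.3 160.3] 42.924847629662985 9.9 8.12686240483875
```

View pics/j1.png

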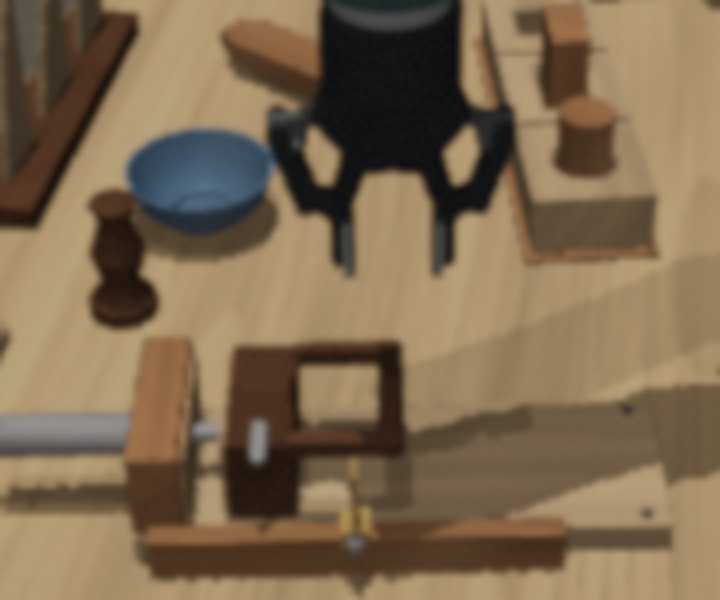

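Call:
{"op": "arm_command", "data": {
  "series": [
    [0.5, 0, 1, -2, 0, 0, 0],
    [0.5, 0, 0, -2.5, 0, 0, 0],
    [0.5, 0, 0, -1.2, 0, 0, 0],
    [0.5, 0, 0, 0, 0, 0, 0],
    [0.5, 0, 0, 0, 0, 0, 0]
  ]
}}

```text
clock: 10.32
eef_pos: [580.1, 162.5, 103.9]
tool_rot: [-0.07, 1.57, -1.499]
force: [-0.3, 0.6, 0.2]
width: 42.7
```

Run:
```python
from h import *
s=ctrl.get_image('side');st=ctrl.read_state(); print(st['eef_pos'],st['width'])
A=cv2.resize(s[190:300,230:330],None,fx=5,fy=5,interpolation=cv2.INTER_CUBIC)
wire(A,'side',230,190,5,(580,162),8.3,(66,84),(0,255,0),8,45)
cv2.imwrite('pics/j2.png',A)
```

```text
[580.7 163.  104.6] 42.45093010032344
```

View pics/j2.png

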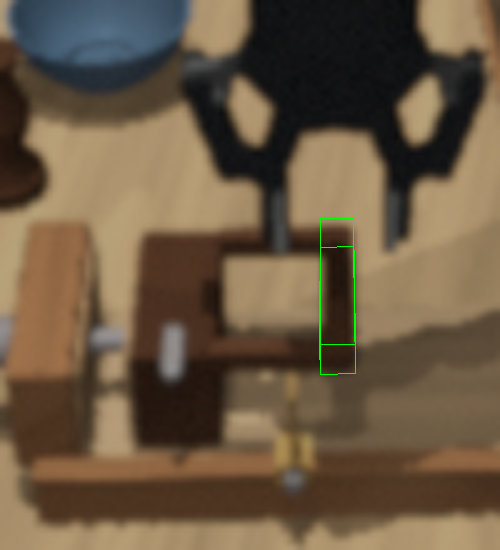

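Fingers straddle the bar (tips at about 280 and 392, bar 320–355). Going down and gripping.

Call:
{"op": "arm_command", "data": {
  "series": [
    [0.5, 0, 0, -1.5, 0, 0, 0],
    [0.5, 0, 0, -1.5, 0, 0, 0],
    [0.5, 0, 0, -1.8, 0, 0, 0],
    [0.5, 0, 0, 0, 0, 0, 0],
    [0, 0, 0, 0, 0, 0, 0],
    [0, 0, 0, 0, 0, 0, 0],
    [0, 0, 0, 0, 0, 0, 0],
    [0, 0, 0, 0, 0, 0, 0],
    [0, 0, 0, 0, 0, 0, 0],
    [0, 0, 0, 0, 0, 0, 0]
  ]
}}

```text
clock: 11.2
eef_pos: [579.5, 163.7, 57.1]
tool_rot: [0.268, 1.57, -1.159]
force: [-3.8, -0.2, 5.2]
width: 14.9
```

Call:
{"op": "arm_command", "data": {
  "series": [
    [0, -0.4, -0.06, 0, 0, 0, 0],
    [0, -0.7, -0.1, 0, 0, 0, 0],
    [0, -0.7, -0.1, 0, 0, 0, 0],
    [0, -0.7, -0.1, 0, 0, 0, 0],
    [0, -0.7, -0.1, 0, 0, 0, 0],
    [0, -0.7, -0.1, 0, 0, 0, 0],
    [0, -0.7, -0.1, 0, 0, 0, 0],
    [0, -0.6, -0.1, 0, 0, 0, 0],
    [0, 0, 0, 0, 0, 0, 0],
    [0, 0, 0, 0, 0, 0, 0],
    [0, 0, 0, 0, 0, 0, 0]
  ]
}}

```text
clock: 12.12
eef_pos: [533.8, 156.7, 57.1]
tool_rot: [1.702, 1.559, 0.274]
force: [11.7, -0.1, -4.2]
width: 15.3
```

Run:
```python
from h import *
s=ctrl.get_image('side');t=ctrl.get_image('top');st=ctrl.read_state(); print(st['eef_pos'],st['width'],st['force'],st['clock'])
o=np.zeros((560,790,3),np.uint8)
A=cv2.resize(s[225:290,270:330],None,fx=8,fy=8,interpolation=cv2.INTER_CUBIC); o[:520,:480]=A
B=cv2.resize(t[150:200,235:265],None,fx=10,fy=10,interpolation=cv2.INTER_CUBIC); o[:500,490:790]=B
cv2.imwrite('pics/k1.png',np.clip(o*1.4,0,255).astype(np.uint8))
```

```text
[533.9 156.8  57.1] 14.724637011553927 [10.9 -0.8 -3. ] 12.2167
```

View pics/k1.png

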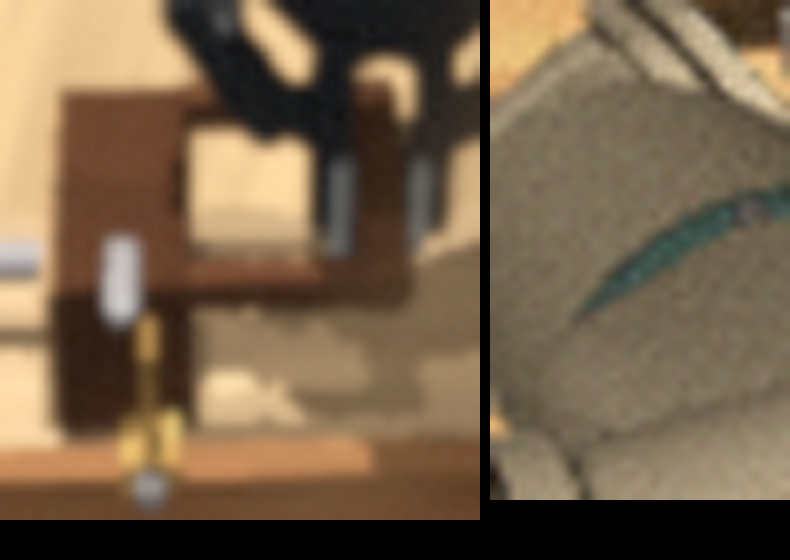

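Run:
```python
from h import *
f=lambda x,y,z:bp('side',270+(x+.5)/8-.5,225+(y+.5)/8-.5,z)
ex=np.array([np.cos(np.radians(8.3)),np.sin(np.radians(8.3)),0])
for zp in(80,84):
  p=f(120,322,zp)
  for zi in(75,80,85): i=f(149,322,zi); print(zp,zi,p,i,(p-i)@ex)
```

```text
80 75 [598.7 226.4  80. ] [591.6 220.1  75. ] 7.915444202026476
80 80 [598.7 226.4  80. ] [590.7 225.4  80. ] 8.073058727449082
80 85 [598.7 226.4  80. ] [589.7 230.6  85. ] 8.230673252871577
84 75 [597.9 230.6  84. ] [591.6 220.1  75. ] 7.742171204261525
84 80 [597.9 230.6  84. ] [590.7 225.4  80. ] 7.899785729684131
84 85 [597.9 230.6  84. ] [589.7 230.6  85. ] 8.057400255106625
```

Call:
{"op": "arm_command", "data": {
  "series": [
    [0, -0.4, -0.06, 0, 0, 0, 0],
    [0, -0.4, -0.06, 0, 0, 0, 0],
    [0, 0, 0, 0, 0, 0, 0],
    [0, 0, 0, 0, 0, 0, 0],
    [0, 0, 0, 0, 0, 0, 0]
  ]
}}

```text
clock: 12.63
eef_pos: [526.4, 155.6, 57.1]
tool_rot: [1.709, 1.558, 0.28]
force: [12.3, -1.2, -4.1]
width: 15.4
```

Run:
```python
from h import *
s=ctrl.get_image('side');t=ctrl.get_image('top');st=ctrl.read_state(); print(st['eef_pos'],st['width'],st['force'],st['clock'])
A=cv2.resize(s[225:290,270:330],None,fx=8,fy=8,interpolation=cv2.INTER_CUBIC)
cv2.imwrite('pics/k2.png',np.clip(A*1.4,0,255).astype(np.uint8)); cv2.imwrite('pics/k2f.png',s)
```

```text
[526.5 155.6  57.1] 14.801599814336102 [12.6 -0.2 -5.1] 12.7333
```

View pics/k2.png

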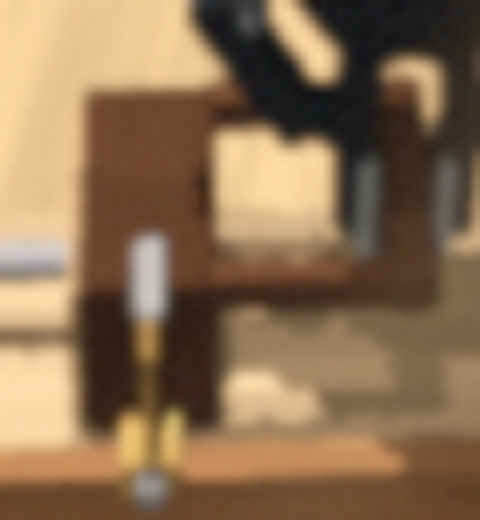

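View pics/k2f.png

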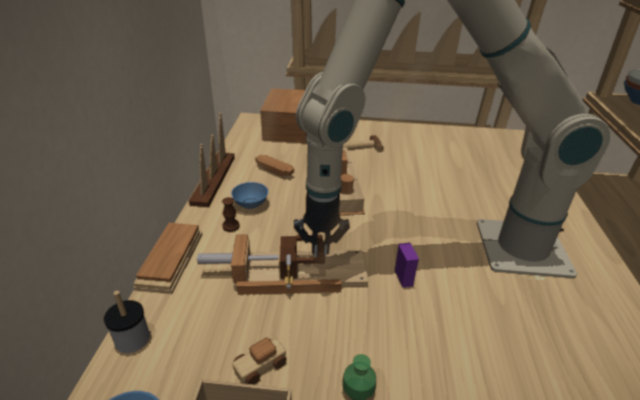

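Call:
{"op": "arm_command", "data": {
  "series": [
    [0, 0, 0, 0, 0, 0, 0],
    [0, 0, 0, 0, 0, 0, 0],
    [0, 0, 0, 0, 0, 0, 0],
    [0, 0, 0, 0, 0, 0, 0],
    [0, 0, 0, 0, 0, 0, 0],
    [0, 0, 0, 0, 0, 0, 0],
    [0, 0, 0, 0, 0, 0, 0],
    [0, 0, 0, 0, 0, 0, 0]
  ]
}}

```text
clock: 13.4
eef_pos: [526.5, 155.6, 57.1]
tool_rot: [1.711, 1.558, 0.282]
force: [12.7, -0.8, -4.0]
width: 15.2
```

Run:
```python
from h import *
st=ctrl.read_state(); print(st['eef_pos'],st['width'],st['force'],st['clock'],np.abs(st['qd']).max())
print(ctrl.finish_job())
```

```text
[526.5 155.6  57.1] 15.231453885398551 [12.7 -0.8 -4. ] 13.4 0.002083080808977368
the job is handed in; nothing more can be done
None
```

The flat block is in its own slot and let go. The jaw is held at the brass index, and I handed the job in at 13.4 s; the hand-in gives no verdict.

- **Flat block:** It went down with no notable force. The side picture after release matches a seated-block outline at the slot (top at 108 mm). The arm hid most of it from the top camera.
- **Jaw:** I pinched the crossbar and pulled about 54 mm in two steps. The first pull fell about 8 mm short of the index, so I added 8 mm. In the last side picture the pointer and index line up to within about 1 mm. The arm then stayed still for over 0.5 s with about 12.7 N of spring load on the tool.
- **Other things on the bench:** Those in view of the last side picture looked unmoved. I compared them by eye only and did not measure them.
- **Disagreement:** In the first pictures the two cameras differed by up to about 8 mm in y around the jig. I used values in between for the grasps, and set the jaw by comparing pointer and index within the side picture alone. The top camera could not see the pointer once the arm was over the jig.

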